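# Knock the fish casting loose in its mould

## Robot

A 6-joint arm with a two-finger parallel gripper is mounted at the origin on the work surface. World frame = base frame: x ahead of the robot, y to its left, z up, the work surface at z = 0. Lengths are in mm, angles in rad, forces in N, time in s.
With the tool pointing down it reaches from about 350 to 975 mm from the base axis. Payload 7.1 kg.
Tool frame: the origin (TCP) lies on the front face of the gripper's body, between the roots of the fingers; the fingertips stand 80 mm ahead of it and the grasp point (between the pads) lies 61 mm ahead of it (env.tips_ahead is the distance from the TCP to the fingertips, in mm); z points along the fingers, y is the direction in which the jaws open and shut (so a half turn about z gives the same grasp; the last joint's range is limited). The gripper opens to 88 mm and grips with 3 to 60 N. Pads are 20 mm wide; open, the fingers measure 115 mm over their backs; the gripper's body (75 mm by 178 mm) begins 61 mm behind the grasp point.
Start: joints at [-1.268, 0.423, 1.63, -0, 1.089, -0.019], TCP at [197.689, -592.895, 302.675] pointing down, gripper open.
Joint ranges: [-3, 3], [-0.9, 2.11], [0.09, 2.58], [-1.31, 4.45], [0.11, 2.69], [-2.54, 2.54]. Speed limits (rad/s): [2.39, 2.39, 3.01, 3.14, 3.14, 3.14].

## Interface

Orientations are given as a unit quaternion [x, y, z, w].
In Python, from station import env, set_gripper, viewer, workorder gives the robot as it stands. Calls block until the motion is done:
- env.reach(position, orientation): joint-space move of the TCP to a pose.
- env.move_l(position, rot=None, rate=150, f_stop=None): straight line of the TCP; rot=None keeps the orientation; rate is the mean speed in mm/s. With f_stop (N) it stops when the force on the tool has changed by that much, and returns True; else False.
- env.move_joints(angles): joint-space move.
- set_gripper(opening): finger opening in mm; the grip force is fixed at half the most; returns when the fingers have stopped.
- env.hold(seconds).
- env.ik(position, orientation): joint angles nearest the present ones, or None.
- env.read_state(): the state.
- viewer.camera(name): name is "scene" or "top" or "wrist"; returns the picture (400x640x3 uint8, blue, green, red); there is no depth.
- viewer.camera_params(name): a dict with "fx", "fy", "cx", "cy" (pixels), "pose" (4x4, takes a point from camera to world coordinates); the wrist camera has in their place "tool_from_camera" (4x4, takes a point from camera to tool coordinates, whose origin is the TCP and whose axes are the flange's). Camera axes: x right, y up, looking along -z (the intrinsics and any distortion apply to the point x, -y, -z); pixel columns grow to the right and rows downward; lengths in mm; the calibration is good to about 2 mm. The wrist camera is an equidistant fisheye: a pixel r from the principal point sees the ray r / f radians off the axis. A picture is of the moment at which its call begins: read the wrist's pose just before it. camera_params takes no time and is no camera call.
A pose or a line that the arm cannot do raises env.IKError and nothing moves.
- workorder.sign_off(): hands the job in, once; it reports no verdict.
The state is a dict: "time_s": time; "qpos": joint angles; "dq": joint speeds; "tau": joint torques, N m; "tool_pos": TCP position; "orientation": TCP orientation; "force": force on the tool from outside, world axes, zero at the start; "wrist_torque": the same for the moment, N m; "width": finger opening in mm.
Only numpy, scipy, OpenCV 4.12 (cv2) and the standard library are available. Lean on these libraries where they do the work, as an engineer would, in place of code of your own. Each camera call takes 0.05 s, during which the arm holds its last target.

## Task

Three hand moulds on the casting bench each hold a silvery casting: free the fish, without touching any casting. Push the red peg on the fish's mould aside with the fingertips so that its clip swings about a quarter turn, clear of the casting, then gently press that mould's yellow pad down until the fish's tail stands up clear of the mould's rim, and withdraw, leaving the fish propped up in its mould. Leave the leaf and flower moulds and everything else on the bench as they are.

Things in the scene. Friction and masses are not known exactly. Their poses are not given: they have to be found in the camera images.
- fish_mould: the hand mould that holds the fish casting: a fixed wooden block 212 mm long (x) and 90 mm wide (y) with a steel-rimmed dark cavity on top. Origin on the table, z up, x along its length: yellow knock-out pad at the -x end (towards the robot), clip pivot at the +x end. The cavity spans x = -27 to 78 mm, y = -36 to 36 mm; its floor is at z = 36 mm and the front and rear rim at z = 44 mm. Nothing but the peg and clip is higher than 53 mm
- fish_pad (a point): centre of the top of the fish mould's knock-out pad: a round yellow pad 32 mm across, at x = -75 mm, z = 52 mm of the mould when up. It sits on a lever pivoted 55 mm further along the mould's +x; pressing it down about 16 mm (to its stop) with about 4 N raises the far end of the lever under the casting's tail. The lever is stiff and stays where it is left
- fish_lever (a joint): angle of the fish mould's knock-out lever: 0 up (not pressed), 0.30 rad pad fully down against its stop
- fish_peg (a point): centre of the top of the red upright peg (13 mm thick, standing from 53 mm to 88 mm above the table) on the fish mould's clip. The clip is a 12 mm wide brass arm that turns level about a vertical pivot 48 mm from the peg; about 1 N sideways on the peg swings it, and it stays where it is left
- fish_pivot (a point): centre of the clip's pivot on the fish mould: at x = 98 mm, y = 0, z = 88 mm of the mould (the same height as the peg's top; the metal there ends at 57 mm)
- fish_clip (a joint): angle of the fish mould's clip: near 0 the arm lies along the mould over the casting's tail; it grows as the peg swings to the mould's -y side, falls as it swings to the +y side; stops at -1.6 and 1.6 rad (about a quarter turn either way is clear of the cavity)
- fish: the loose fish casting: flat, silvery, 92 mm long (x) with forked tail towards +x (away from the robot) and black eye near -x, 50 mm wide, 8 mm thick, 0.13 kg; origin at the centre of its underside
- fish_tail (a point): a point on the fish's tail, 44 mm from its middle, half-way up its thickness (4 mm above the cavity floor as it lies in the mould)
- leaf_mould: the same kind of mould, holding the leaf casting; fixed; to be left alone
- leaf: loose silvery casting in the shape of a leaf with dark veins and a stem, 92 mm long, 8 mm thick, lying in its mould; to be left alone
- leaf_lever (a joint): knock-out lever of the leaf mould, as fish_lever; to be left alone
- leaf_peg (a point): top of the red peg on the leaf mould's clip, as fish_peg; to be left alone
- flower_mould: the same kind of mould, holding the flower casting; fixed; to be left alone
- flower: loose silvery casting in the shape of a flower of six round petals with a dark centre, 92 mm long, 8 mm thick, lying in its mould; to be left alone
- flower_lever (a joint): knock-out lever of the flower mould, as fish_lever; to be left alone
- flower_peg (a point): top of the red peg on the flower mould's clip, as fish_peg; to be left alone
- steel_block: loose bystander: plain steel block 70 x 60 x 40 mm; origin at its underside
- brush: loose bystander: hand brush lying flat; origin at its underside
- flux_jar: loose bystander: small jar, 60 mm across, 80 mm high; origin at its underside
- mallet: loose bystander: small hammer lying flat; origin at its underside
- c_clamp: loose bystander: green C-clamp lying flat; origin at its underside
There are look-alikes about, which are no part of the job. Leave any blue, brown or turquoise look-alike of the fish alone.

How it is judged:
By the outcome, as a careful person would: the job done as asked, in the order asked, and still so for the second after the job is handed in, with the robot touching nothing.
It also fails if it takes over 38 s, if anything falls off the work surface, if the arm or the gripper's body presses on something with over 40 N, if the wrist force passes 120 N, or if a joint passes its speed limit or range.

## Working session

There is one attempt and no reset: what is moved stays moved. The work goes in short steps, each a Python script; the robot and the scene stay as the last script left them, time stands still between calls to the robot, and variables do not carry over. Pictures are saved under pics/ and viewed, and the job is handed in when it is done.

```bash
ls; mkdir -p pics; python3 - <<'E'
from station import env, viewer
import cv2,numpy as np
for n in("scene","top","wrist"):
    im=viewer.camera(n); cv2.imwrite(f"pics/{n}0.png",im)
    p=viewer.camera_params(n); print(n,{k:np.round(v,3).tolist() if not isinstance(v,str) else v for k,v in p.items()})
print(env.read_state()["time_s"],env.tips_ahead, env.read_state()["orientation"])
E
```

```text
pics
scene {'fx': 490.63, 'fy': 490.63, 'cx': 320.414, 'cy': 210.976, 'pose': [[-0.218, -0.694, 0.687, 1659.266], [0.976, -0.159, 0.149, 239.393], [0.006, 0.703, 0.712, 1209.623], [0.0, 0.0, 0.0, 1.0]]}
top {'fx': 451.725, 'fy': 451.725, 'cx': 310.835, 'cy': 195.649, 'pose': [[-0.019, 0.994, -0.104, 439.413], [-1.0, -0.02, -0.006, 17.139], [-0.008, 0.104, 0.995, 1396.21], [0.0, 0.0, 0.0, 1.0]]}
wrist {'fx': 309.707, 'fy': 309.707, 'cx': 318.461, 'cy': 199.189, 'tool_from_camera': [[-0.001, 0.966, 0.257, 69.839], [1.0, 0.001, 0.0, -1.452], [0.0, 0.257, -0.966, -82.119], [0.0, 0.0, 0.0, 1.0]]}
0.15 80.0 [ 9.87082468e-01  1.60211896e-01 -7.15183107e-05 -5.86600559e-04]
```

View pics/top0.png

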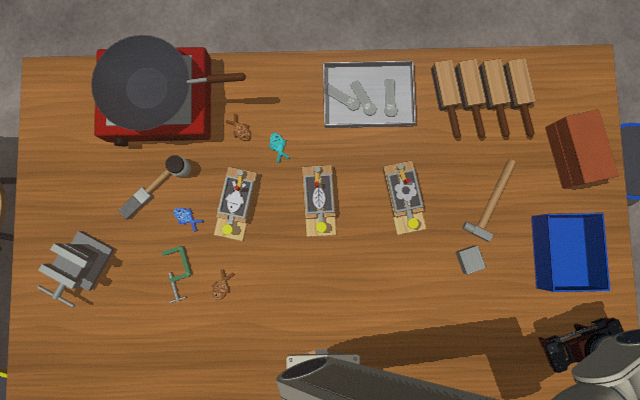

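View pics/scene0.png

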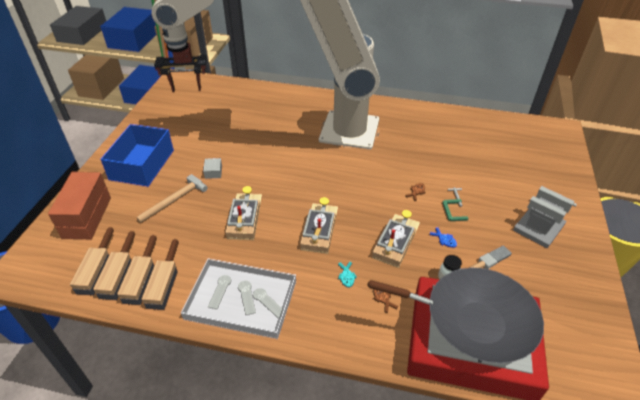

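View pics/wrist0.png

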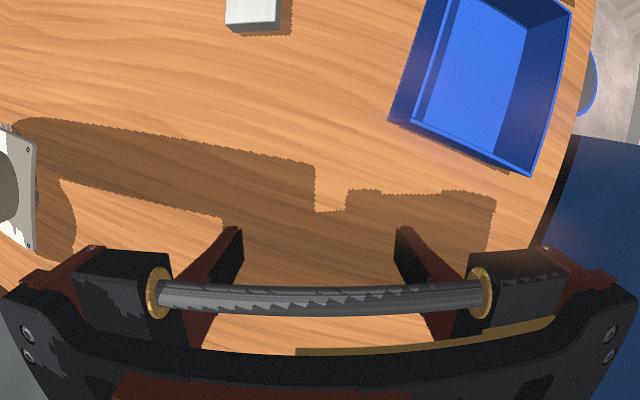

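Candidates in the top view: the silvery casting in the left mould (236,200) looks like the fish. The middle mould (319,198) holds the leaf and the right one (404,192) the flower. The look-alikes are a blue fish (187,217), a turquoise one (279,146), and brown ones (239,127) and (221,285). My choice is the left mould, which I'll check in a close crop.

```bash
python3 - <<'E'
import cv2,numpy as np
a=cv2.imread("pics/top0.png")[150:250,195:295]; b=cv2.imread("pics/scene0.png")[195:275,355:435]
cv2.imwrite("pics/crop0.png",np.hstack([cv2.resize(a,(400,400),interpolation=3),cv2.resize(b,(400,400),interpolation=3)]))
E
```

```text
(no output)
```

View pics/crop0.png

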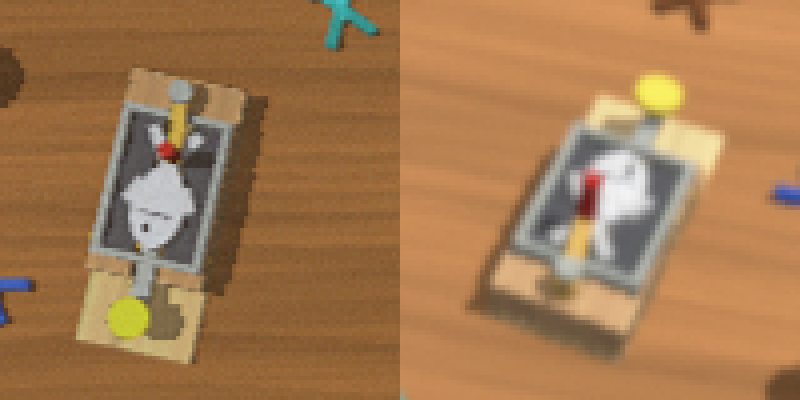

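The crop confirms the silvery fish with its forked tail and eye in the left mould, and the clip lies over the tail. Next I'll measure the pad and peg with the top and scene cameras.

```bash
cat > h.py <<'E'
import cv2,numpy as np
from station import env,set_gripper,viewer,workorder
from scipy.spatial.transform import Rotation as R
def ray(name,px,T=None):
    p=viewer.camera_params(name); u=np.array(px,float)
    if name=="wrist":
        d=(u-[p["cx"],p["cy"]])/p["fx"]; th=np.linalg.norm(d); s=np.sin(th)/th if th>1e-9 else 1
        v=np.array([d[0]*s,-d[1]*s,-np.cos(th)]); P=T@np.array(p["tool_from_camera"])
    else:
        v=np.array([(u[0]-p["cx"])/p["fx"],-(u[1]-p["cy"])/p["fy"],-1]); P=np.array(p["pose"])
    return P[:3,3],P[:3,:3]@v
def onz(name,px,z,T=None):
    o,d=ray(name,px,T); return o+d*(z-o[2])/d[2]
def toolT():
    s=env.read_state(); T=np.eye(4); T[:3,:3]=R.from_quat(s["orientation"]).as_matrix(); T[:3,3]=s["tool_pos"]; return T
def blobs(im,kind,mina=8):
    h=cv2.cvtColor(im,cv2.COLOR_BGR2HSV)
    if kind=="y": m=cv2.inRange(h,(26,150,120),(35,255,255))
    else: m=cv2.inRange(h,(0,180,90),(6,255,255))|cv2.inRange(h,(174,180,90),(180,255,255))
    n,_,st,c=cv2.connectedComponentsWithStats(m)
    return [(st[i,4],c[i].round(2).tolist(),st[i,:4].tolist()) for i in range(1,n) if st[i,4]>=mina]
def q(yaw): # tool x along yaw, pointing down
    return R.from_matrix(np.array([[np.cos(yaw),np.sin(yaw),0],[np.sin(yaw),-np.cos(yaw),0],[0,0,-1]])).as_quat()
E
python3 - <<'E'
from h import *
for n in("top","scene"):
    im=cv2.imread(f"pics/{n}0.png")
    for k,z in(("y",52),("r",88)):
        for a,c,b in blobs(im,k): print(n,k,a,c,b,onz(n,c,z).round(1))
print("pivot top", onz("top",(195+180/4,150+92/4),57).round(1))
for c in ((195+135/4,150+68/4),(195+245/4,150+92/4),(195+193/4,150+362/4),(195+77/4,150+340/4)): print(onz("top",c,36).round(0))
E
```

```text
top y 88 [412.89, 222.83] [408, 218, 11, 10] [ 492.3 -276.2   52. ]
top y 86 [320.8, 226.59] [316, 222, 11, 10] [486.5  -2.8  52. ]
top y 90 [226.91, 229.13] [222, 224, 11, 11] [484.5 276.5  52. ]
top y 29 [2.93, 374.55] [0, 372, 7, 6] [ 78.  924.3  52. ]
top r 307 [195.89, 55.88] [177, 48, 28, 28] [1006.3  363.1   88. ]
top r 43 [99.26, 53.42] [97, 50, 8, 11] [1020.7  655.8   88. ]
top r 490 [108.94, 126.99] [94, 105, 49, 31] [792.8 620.3  88. ]
top r 319 [195.52, 124.88] [176, 107, 29, 28] [793.6 362.7  88. ]
top r 13 [407.08, 179.69] [405, 178, 5, 4] [ 616.9 -256.8   88. ]
top r 11 [316.09, 183.64] [315, 182, 3, 4] [610.7   8.8  88. ]
top r 11 [236.64, 187.45] [235, 186, 4, 4] [604.2 241.1  88. ]
scene y 36 [246.56, 189.14] [243, 187, 8, 6] [ 495.6 -274.7   52. ]
scene y 11 [604.18, 198.18] [601, 197, 8, 3] [265.  930.7  52. ]
scene y 41 [323.71, 200.46] [320, 198, 8, 6] [490.8  -2.2  52. ]
scene y 40 [406.35, 213.38] [403, 211, 8, 6] [489.5 277.   52. ]
scene y 53 [625.42, 241.7] [611, 236, 29, 10] [460.4 960.4  52. ]
scene r 8 [239.25, 211.0] [239, 208, 2, 6] [ 635.2 -248.5   88. ]
scene r 261 [425.2, 285.69] [417, 277, 20, 20] [798.  354.9  88. ]
scene r 11 [537.36, 300.0] [536, 298, 4, 6] [778.1 657.7  88. ]
scene r 3835 [479.07, 365.79] [410, 302, 139, 98] [1011.1  501.1   88. ]
pivot top [651.6 236.2  57. ]
[674. 274.  36.]
[654. 190.  36.]
[450. 230.  36.]
[468. 318.  36.]
```

```bash
python3 - <<'E'
from h import *
print(onz("top",(319,198),50))
set_gripper(0)
env.reach([545,262,250],q(-0.244))
T=toolT(); np.save("T1.npy",T); im=viewer.camera("wrist"); cv2.imwrite("pics/w1.png",im)
s=env.read_state();print(s["time_s"],s["tool_pos"],s["qpos"],s["width"])
for k,z in(("y",52),("r",88)):
    for a,c,b in blobs(im,k): print(k,a,c,b,onz("wrist",c,z,T).round(1))
E
```

```text
[572.14005097   0.75179735  50.        ]
4.775 [545.29295981 261.46057945 250.04716814] [ 4.27449607e-01  4.56913227e-01  1.71468745e+00 -8.41917550e-05
  9.69916208e-01  2.24311500e+00] 0.5045330785505969
r 3181 [60.42, 39.06] [0, 0, 146, 102] [779.2 477.3  88. ]
r 59 [555.54, 77.92] [552, 73, 8, 12] [611.5  10.   88. ]
r 164 [322.76, 127.57] [316, 121, 15, 15] [605.  244.3  88. ]
```

View pics/w1.png

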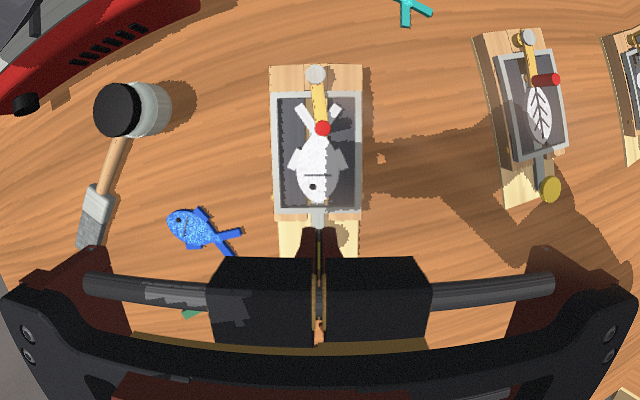

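```bash
python3 - <<'E'
from h import *
T=np.load("T1.npy")
piv=onz("wrist",(316,74),57,T); peg=onz("wrist",(322.8,127.6),88,T)
print(piv,peg,np.linalg.norm((piv-peg)[:2]))
# block edges at z~44 : far corners and rim corners
for c in((269,66),(363,65),(277,93),(362,93),(275,214),(360,213)): print(onz("wrist",c,44,T).round(1))
pad=np.array([487,276.8]); d=piv[:2]-pad; print(np.linalg.norm(d),np.arctan2(d[1],d[0]))
E
```

```text
[651.92174788 238.16562391  57.        ] [604.97444076 244.22547364  88.        ] 47.33678722892927
[672.8 277.8  44. ]
[652.4 193.5  44. ]
[645.7 276.9  44. ]
[626.7 200.9  44. ]
[534.1 309.5  44. ]
[514.8 228.3  44. ]
169.38653411602502 -0.23010946576989308
```

```bash
cat >> h.py <<'E'
YAW=-0.237; PIV=np.array([651.9,238.2]); PAD=np.array([484.7,278.0])
def arc(a,off):
    th=np.pi+YAW+a; return PIV+48*np.array([np.cos(th),np.sin(th)])-off*np.array([-np.sin(th),np.cos(th)])
E
python3 - <<'E'
from h import *
p=arc(0.108,32); print(p,arc(.108,0),arc(1.5,0))
env.move_l([*p,200]); print(env.move_l([*p,146],rate=80,f_stop=6))
for a in np.linspace(0.108,1.5,9):
    p=arc(a,16.5); st=env.move_l([*p,146],rate=60,f_stop=12)
    s=env.read_state(); print(round(a,2),st,s["force"].round(1) if hasattr(s["force"],"round") else s["force"],round(s["time_s"],2))
    if st: break
T=toolT(); np.save("T2.npy",T); cv2.imwrite("pics/w2.png",viewer.camera("wrist"))
E
```

```text
[608.41539098 276.1089538 ] [604.29883046 244.37484077] [637.35795526 192.45583169]
False
0.11 False [ 0.3 -0.2  0.7] 6.71
0.28 False [ 0.5 -0.  -0.6] 7.01
0.46 False [-0.3  0.3 -0.1] 7.31
0.63 False [-1.  -0.3  0.4] 7.61
0.8 False [-0.1 -0.1 -0.7] 7.91
0.98 False [0.2 0.8 0. ] 8.21
1.15 False [-0.8  0.3 -0.2] 8.51
1.33 False [-1.4  0.2 -0.4] 8.81
1.5 False [-0.2 -0.2  0.4] 9.11
```

View pics/w2.png

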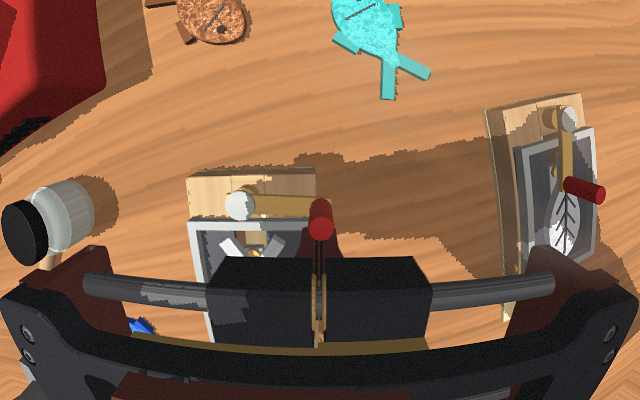

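The picture shows the peg at about (320,215) and the clip arm running sideways from the pivot (240,205), about a quarter turn and clear of the cavity. I'll withdraw and check the pad from a sideways offset.

```bash
python3 - <<'E'
from h import *
ex=np.array([np.cos(YAW),np.sin(YAW)]); ey=np.array([-ex[1],ex[0]])
p=toolT()[:2,3]-12*ex
env.move_l([*p,146],rate=80); env.move_l([*p,200])
p=PAD-70*ey-40*ex
env.move_l([*p,230],rate=200)
T=toolT(); im=viewer.camera("wrist"); cv2.imwrite("pics/w3.png",im)
for k,z in(("y",52),("r",88)):
    for a,c,b in blobs(im,k): print(k,a,c,b,onz("wrist",c,z,T).round(1))
print(env.read_state()["time_s"])
E
```

```text
11.0917
```

View pics/w3.png

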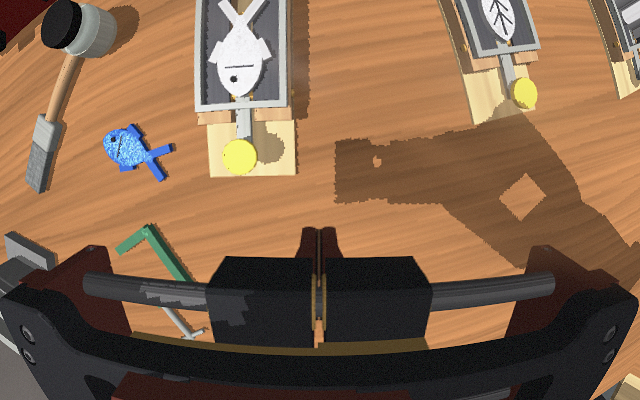

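The pad is in full view at about (240,156), and the fish lies undisturbed.

```bash
python3 - <<'E'
from h import *
T=toolT(); im=cv2.imread("pics/w3.png"); h=cv2.cvtColor(im,cv2.COLOR_BGR2HSV)
m=cv2.inRange(h,(24,120,120),(35,255,255)); n,_,st,c=cv2.connectedComponentsWithStats(m)
P=[(st[i].tolist(),c[i],onz("wrist",c[i],52,T)) for i in range(1,n) if st[i,4]>300]
for r in P: print(r)
pad=min((r[2] for r in P),key=lambda p:np.linalg.norm(p[:2]-PAD))[:2]
print(pad-PAD)
if np.linalg.norm(pad-PAD)<8:
    p=(pad+PAD)/2
    env.move_l([*p,180],rate=150)
    print("early",env.move_l([*p,136],rate=80,f_stop=6))
    print(env.move_l([*p,114],rate=15,f_stop=9))
    s=env.read_state(); print(s["tool_pos"],s["force"],s["time_s"])
    cv2.imwrite("pics/w4.png",viewer.camera("wrist")); cv2.imwrite("pics/s4.png",cv2.resize(viewer.camera("scene")[195:275,355:435],(560,560),interpolation=2))
E
```

```text
([514, 77, 24, 31, 520], array([525.40576923,  91.75192308]), array([ 4.86567206e+02, -1.57887470e-01,  5.20000000e+01]))
([222, 139, 36, 36, 969], array([239.20743034, 156.29102167]), array([484.41853195, 277.62387019,  52.        ]))
[-0.28146805 -0.37612981]
early False
True
[483.8097288  278.10616219 129.87827632] [-0.66048026  0.80682641  2.30925934] 13.225
```

View pics/w4.png

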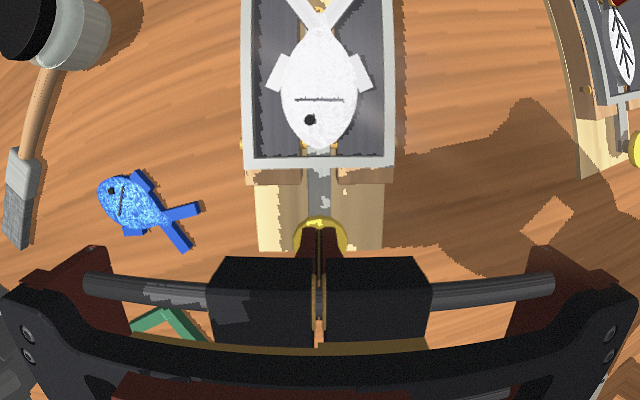

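View pics/s4.png

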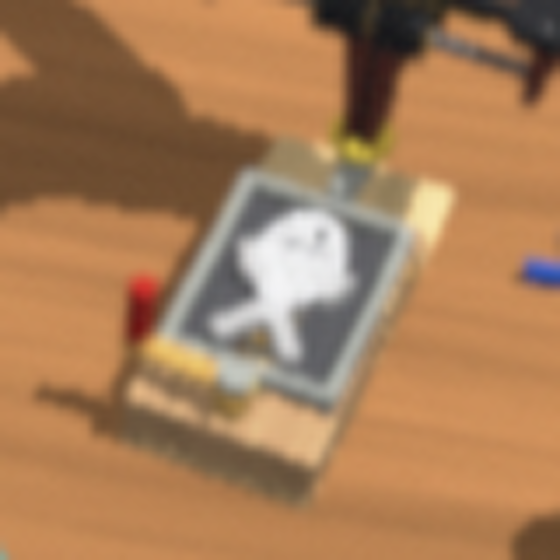

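The line stopped at first contact with the tips at z = 50 mm. I'll continue in small steps and watch the force.

```bash
python3 - <<'E'
from h import *
x,y=toolT()[:2,3]; p=np.array([484.5,277.8])
for z in np.arange(128,113,-2.0):
    st=env.move_l([*p,z],rate=12,f_stop=14); s=env.read_state()
    print(z,st,round(s["tool_pos"][2],1),np.round(s["force"],1),round(s["time_s"],2))
    if st: break
    if s["force"][2]>11: break
cv2.imwrite("pics/w5.png",viewer.camera("wrist")); cv2.imwrite("pics/s5.png",cv2.resize(viewer.camera("scene")[195:275,355:435],(560,560),interpolation=2))
E
```

```text
128.0 False 128.0 [-4.6  2.1  5.5] 13.64
126.0 False 125.9 [-5.2  1.7  5.3] 13.96
124.0 False 123.8 [-5.   2.5  5.7] 14.28
122.0 False 121.7 [-6.4  3.3  5.9] 14.59
120.0 False 119.7 [-6.6  1.7  5.4] 14.91
118.0 False 118.0 [-9.9  3.1 11.8] 15.22
```

View pics/w5.png

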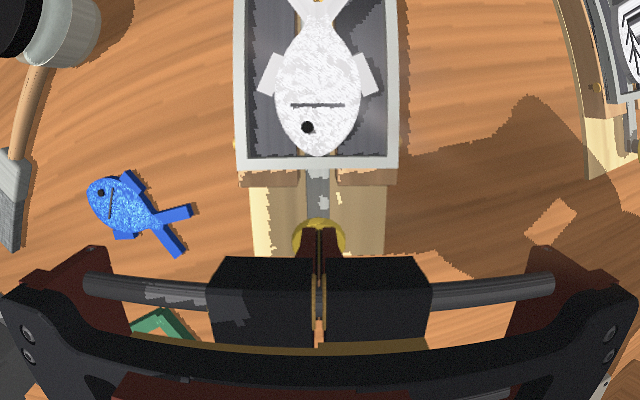

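View pics/s5.png

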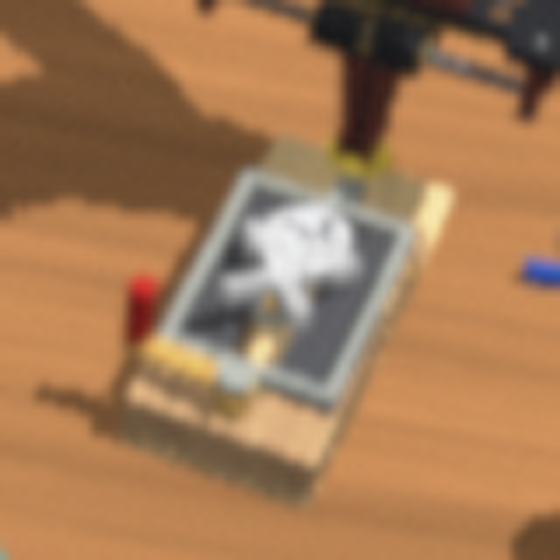

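The force rose from about 5.5 N to 11.8 N with the tips at 38 mm. That is where I worked out the stop should be, and the tail has clearly risen. I'll withdraw and check from above and from the scene camera.

```bash
python3 - <<'E'
from h import *
p=toolT()[:2,3]
env.move_l([*p,124],rate=25); env.move_l([*p,200],rate=150)
ex=np.array([np.cos(YAW),np.sin(YAW)]); ey=np.array([-ex[1],ex[0]])
env.move_l([*(PAD-70*ey-30*ex),250],rate=200)
T=toolT(); np.save("T6.npy",T)
cv2.imwrite("pics/w6.png",viewer.camera("wrist")); sc=viewer.camera("scene"); cv2.imwrite("pics/scene6.png",sc); cv2.imwrite("pics/s6.png",cv2.resize(sc[195:275,355:435],(560,560),interpolation=2))
cv2.imwrite("pics/top6.png",viewer.camera("top")); s=env.read_state(); print(s["time_s"],s["force"])
E
```

```text
17.1333 [ 0.83335876  0.77510146 -0.86756936]
```

View pics/w6.png

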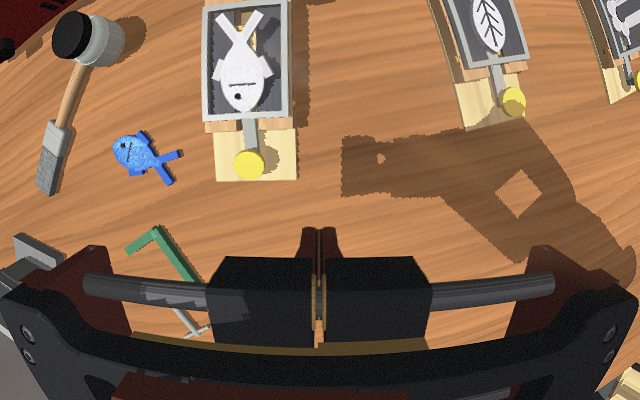

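View pics/s6.png

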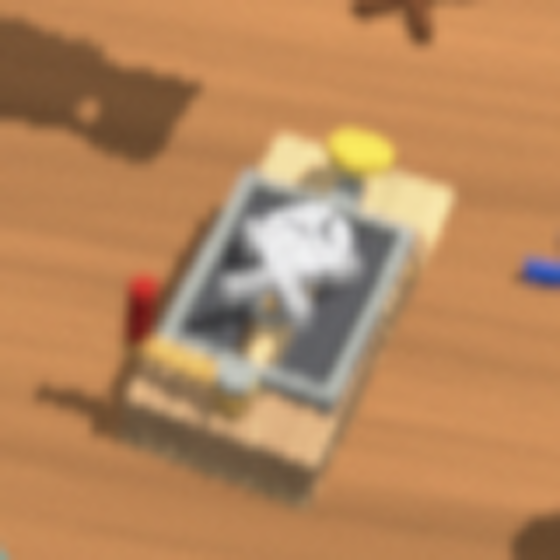

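View pics/top6.png

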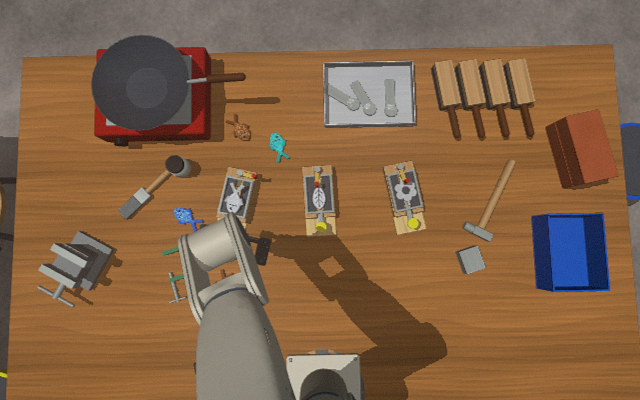

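The fish is propped up with its tail raised, and the pad is down. The clip is still a quarter turn aside. I'll triangulate the tail-fork ends and pad to check their heights.

```bash
python3 - <<'E'
from h import *
T=np.load("T6.npy")
def tri(rs):
    A=np.zeros((3,3));b=np.zeros(3);
    for o,d in rs:
        d=d/np.linalg.norm(d);M=np.eye(3)-np.outer(d,d);A+=M;b+=M@o
    x=np.linalg.solve(A,b); return x.round(1),[round(float(np.linalg.norm(np.cross(x-o,d/np.linalg.norm(d)))),1) for o,d in rs]
sc=lambda u,v:(355+u/7-.4,195+v/7-.4)
print("fork -y",tri([ray("wrist",(258,13),T),ray("scene",sc(228,285))]))
print("fork +y",tri([ray("wrist",(221,14),T),ray("scene",sc(302,316))]))
print("pad",tri([ray("wrist",(248.5,165),T),ray("scene",sc(361,150))]))
print("unraised pad leaf",tri([ray("wrist",(513,101),T),ray("scene",(323.71,200.46))]))
a=cv2.imread("pics/w6.png")[0:190,180:320]; cv2.imwrite("pics/c6.png",cv2.resize(a,None,fx=3,fy=3,interpolation=2))
E
```

```text
fork -y (array([612.9, 228.2,  65.6]), [0.8, 0.8])
fork +y (array([623.7, 261.5,  65.2]), [0.2, 0.2])
pad (array([480.1, 279.2,  30.7]), [0.9, 0.9])
unraised pad leaf (array([485.9,  -2.9,  46.8]), [0.5, 0.5])
```

View pics/c6.png

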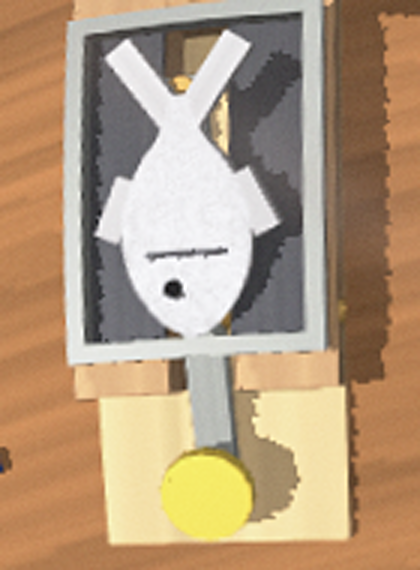

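The tail-fork ends are at z ≈ 65 mm against a 44 mm rim, and the pad sits 16 mm lower than the untouched leaf pad, which means it is at its stop. The robot is touching nothing, so I'm handing in.

```bash
python3 - <<'E'
from h import *
print(workorder.sign_off())
E
```

```text
the job is handed in; nothing more can be done
None
```

I freed the fish and handed the job in at about 17 s of the 38 s allowed. With closed fingertips I pushed the fish mould's red peg to the mould's -y side. I then pressed the yellow pad down and withdrew.

- **Clip:** it turned to about 1.5 rad and sits clear of the cavity in the wrist, scene and top views.
- **Pad:** the force rose from about 5.5 N to 12 N as it reached its stop. The pad now measures 16 mm lower than the leaf mould's untouched pad.
- **Tail:** the fork ends measure about z = 65 mm, against the 44 mm rim, and the fish stayed propped after I withdrew.
- **Everything else:** the leaf and flower moulds and the other objects looked unmoved in the last pictures. The arm hid the C-clamp partly and one brown look-alike mostly in the top view, but it was never near them on the bench.

**Checks that disagreed:**
- The first press stopped early, at first contact, on its 9 N limit. I finished it in 2 mm steps.
- Both triangulated pad heights came out about 5 mm low: 46.8 mm for the leaf pad, which should be 52 mm. I therefore relied on the difference between the two pads. The tail stays well clear of the rim even with an error that size.

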